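# Turn a rinsed well plate over onto the draining board

### The arm

A 7-joint arm with a two-finger parallel gripper is mounted at the origin on the work surface; the furniture and walls round the work are solid. World frame = base frame: x ahead of the robot, y to its left, z up, the work surface at z = 0. Lengths are in m, angles in rad, forces in N, time in s.
With the tool pointing down it reaches from about 0.4 to 0.85 m from the base axis. Payload 10.4 kg.
Tool frame: the origin (TCP) lies between the finger pads; the fingertips stand manip.tips_ahead ahead of it and the grasp point (between the pads) lies 3 mm ahead of it (manip.tips_ahead is the distance from the TCP to the fingertips, in m); z points along the fingers, y is the line along which they close (so a half turn about z gives the same grasp; the last joint's range is limited). The gripper opens to 85 mm and grips with 20 to 120 N. Pads are 22 mm wide; open, the fingers measure 114 mm over their backs; the gripper's body (76 mm by 85 mm) begins 54 mm behind the grasp point. The pads swing forward as they close: fully open they stand 13 mm farther back than shut.
Start: joints at [1.188, 0.332, -0.065, 1.46, 0.022, 1.35, -0.088], TCP at [0.22, -0.585, 0.253] pointing down, gripper open.
Joint ranges: [-2.6, 2.6], [-0.5, 2.12], [-1.47, 1.34], [0.16, 2.42], [-1.27, 4.41], [0.06, 2.06], [-2.6, 2.6]. Speed limits (rad/s): [2.22, 2.22, 2.79, 2.79, 3.14, 3.14, 3.14].

### API

Orientations are given as a unit quaternion [w, x, y, z].
In Python, from plant import manip, eyes, ticket gives the robot as it stands.
- The arm moves only by the tool servo_tool, never from a script. Its argument "commands" is a list of rows, each a list of 7 numbers: the turn, a rotation vector about the world's x, y, z in units of 10 degrees (1.0 is 10 degrees), then the shift along the world's x, y, z in units of 60 mm (1.0 is 60 mm), then the opening in per cent of the stroke, from 0 (shut) to 100 (fully open). A call has 1 to 10 rows; each row shifts and turns the commanded pose from where the row before left it; what a row does not reach is not made up. A row lasts 1/8 s, in which the tool goes at most 62.5 mm and 10.7 degrees, less where a joint would pass 70% of its speed; a pose out of reach is approached as far as the arm can. A call is refused whole if a number of a shift passes 1 or a number of a turn 1, either way. A call with a gripper value outside its range is refused whole. The fingers move at their own pace and stop on an object; the grip force is fixed at half the most. Time passes only in rows, so rows that do not move let the fingers close. It gives the time, the measured TCP pose, the force, the opening and the grip force at its end, in the units of the state.
- manip.observe(): the state, without advancing time (a new reading comes with each control period).
- eyes.get_image(name): name is "scene" or "side" or "wrist"; returns (picture, depth): 384x512x3 uint8, red, green, blue; 384x512 float32, m along the optical axis (not along the pixel's ray), 0 where there is no reading.
- eyes.calibration(name): a dict with "camera_matrix" (3x3 intrinsics, pixels), "rvec" (rotation vector, rad) and "tvec" (3), from world to camera coordinates, as OpenCV has them; the wrist camera has in their place "tool_from_camera" (4x4, takes a point from camera to tool coordinates, whose origin is the TCP and whose axes are the flange's). Camera axes: x right, y down, z forward; pixel columns grow to the right and rows downward; lengths in m; the calibration is good to about 2 mm. The wrist camera is an equidistant fisheye: a pixel r from the principal point sees the ray r / f radians off the axis. A picture is of the moment at which its call begins: read the wrist's pose just before it. calibration takes no time and is no camera call.
- ticket.close_job(): hands the job in; it is judged then, once.
The state is a dict: "time": time; "joints": joint angles; "qvel": joint speeds; "tau": joint torques, N m; "position": TCP position; "tool_rot": TCP orientation; "force": force on the tool from outside, world axes, zero at the start; "torque": the same for the moment, N m; "finger_gap": finger opening in m; "finger_force": force on a finger pad.
Only numpy, scipy, OpenCV 4.12 (cv2) and the standard library are available. Lean on these libraries where they do the work, as an engineer would, in place of code of your own. Each camera call takes 0.05 s, during which the arm holds its last target. There are 200 camera calls.

### The job

A rinsed well plate lies wells up on the bench in front of the low white draining board. Using only fingertip pushes, without picking it up, push the plate up against the board's front edge, tip it up on that edge and flip it over so that it lies wells down on the board's ribs; then push it gently back until its whole long side is up against the stop along the back of the board. Leave the timer, the brown bottle and the marker where they are.

Things in the scene. Friction and masses are not known exactly. Their poses are not given: they have to be found in the camera images.
- wellplate: The well plate: a loose flat rectangular plate of pale grey plastic, 85 x 128 x 14 mm, 96 round wells in its top, straight upright sides, about 60 g. Origin: centre of its underside (the face without wells). Its x axis runs across it (85 mm), y along it (128 mm), z out of the wells: z points up at the start and down once it is turned over.
- plate_centre (a point): The middle of the well plate, half-way through its 14 mm thickness; axes as the plate's.
- plate_edge_a (a point): Middle of the plate's long side at its own -x end, half-way through the thickness (42.5 mm from the plate's centre). At the start this is the side away from the board.
- plate_edge_b (a point): Middle of the plate's long side at its own +x end, half-way through the thickness (42.5 mm from the plate's centre). At the start this is the side towards the board.
- drain_board: The draining board: low white plastic board fixed to the bench, 190 mm wide, 104 mm deep. Origin: middle of its front edge, at bench height. x points level from the front edge into the board, away from the plate; y along the front edge; z up. Its front is an upright face 15 mm high at x = 0. Rib tops lie 15 mm above the bench, from x = 0 to 94 mm. A 30 mm high stop runs along the back. The sides are open.
- board_edge (a point): Middle of the board's front top edge, 15 mm above the bench; axes as the board's. The upright face below it stops the plate. Rubbery fingertips cling to the plate's side: pressed lightly against the side away from the board and moved up, they carry that side up on an arc. Upright, the plate stands by itself on its 14 mm side; pushed on at its upper half it falls over onto the ribs, overhanging this edge by 15 to 35 mm.
- board_stop (a point): Middle of the foot of the back stop's upright front face, 94 mm behind the front edge, at the height of the rib tops (15 mm above the bench); the stop's top is 15 mm higher. Axes as the board's. Plate home: its centre 42.5 mm in front of this point, that is 51.5 mm behind the front edge.
- bench_timer: Bystander: small bench timer, 65 x 70 x 18 mm, lying flat on the bench to the left, beyond the board. Origin: centre of its underside.
- brown_bottle: Bystander: brown reagent bottle with black cap, 46 mm across, 82 mm high, standing beside the board, on the robot side. Origin: centre of its underside.
- marker: Bystander: white marker pen with a blue cap, 122 mm long, 15 mm thick, lying on the bench along its right-hand edge. Origin: under its middle.

How it is judged:
On the way, in this order (a step that is already met when the one before it is completed fails the run):
1. the plate is tipped up on its long edge at the board's front edge (angle between wellplate's own z axis and vertical between 0.9 and 2 rad and ((height (world z) of plate_edge_a below 0.022 m and x of plate_edge_a in the frame of drain_board between -0.03 and 0.012 m) or (height (world z) of plate_edge_b below 0.022 m and x of plate_edge_b in the frame of drain_board between -0.03 and 0.012 m))), for 0.05 s.
2. the plate lies wells down on the board's ribs (angle between wellplate's own z axis and vertical above 3.04 rad and height (world z) of plate_centre below 0.026 m and x of plate_centre in the frame of drain_board above 0 m), for 0.2 s.
At the end, for the whole second after the job is handed in: The plate rests wells down, flat on the ribs (within 0.08 rad), wholly on the board sideways (its centre within 33 mm of the board's middle), its long side against the back stop (gap under 4 mm, square within 0.05 rad), at rest (angle between wellplate's own z axis and vertical above 3.06 rad and height (world z) of plate_centre between 0.0195 and 0.0245 m and x of plate_centre in the frame of drain_board between 0.0475 and 0.055 m and y of plate_centre in the frame of drain_board between -0.033 and 0.033 m and angle between the x axis of wellplate and the x axis of drain_board, either way round below 0.05 rad and linear speed of wellplate below 0.01 m/s); the robot touches nothing.
It fails at once if the plate is lifted clear of bench and board (height (world z) of plate_centre above 0.07 m or height (world z) of each of plate_edge_a, plate_edge_b above 0.035 m).
It fails at once if the plate is pressed harder than 40 N (contact force between the fingers and wellplate above 40 N).
It fails at once if the timer, the brown bottle or the marker is moved by more than 20 mm (distance of any of bench_timer, brown_bottle, marker from where it was at the start of the episode above 0.02 m).
It also fails if it takes over 51 s, if anything falls off the work surface, if the arm or the gripper's body presses on something with over 40 N, if the wrist force passes 120 N, or if a joint passes its speed limit or range.

## Working session

There is one attempt and no reset: what is moved stays moved. The work goes in short steps, Python scripts to look and compute and a tool call to move; the robot and the scene stay as the last step left them, time stands still between calls to the robot, and variables do not carry over. Pictures are saved under pics/ and viewed, at most 10 in all, crops included, and the job is handed in when it is done.

Besides the shell and the picture viewer there is one more tool, called after ">>>" in YAML: its name, and indented under it one key for each argument. servo_tool: Moves the arm, as the interface text tells. Its arguments: {"type":"object","properties":{"commands":{"type":"array"}},"required":["commands"]}

```bash
mkdir -p pics; ls; python3 - <<'E'
from plant import manip, eyes
import cv2, numpy as np
print(manip.tips_ahead, manip.observe())
for n in ("scene","side"):
    p,d=eyes.get_image(n); cv2.imwrite(f"pics/{n}0.png",p[:,:,::-1]); np.savez(f"pics/{n}0.npz",p=p,d=d)
    c=eyes.calibration(n); print(n,c)
E
```

```text
pics
0.022 {'time': 0.0, 'joints': array([ 1.1883975 ,  0.33286744, -0.06472403,  1.46093859,  0.0215731 ,
        1.34990801, -0.08850446]), 'qvel': array([ 0.000307  , -0.00069835,  0.00030081, -0.00089226,  0.00017607,
        0.00040585,  0.00170983]), 'tau': array([-1.26644609e-03, -6.25442433e+01,  4.81029530e-02, -3.91606879e+01,
        1.60632259e-02,  9.82823898e-03,  2.81395285e-05]), 'position': array([ 0.21994869, -0.58464827,  0.25252004]), 'tool_rot': array([-6.98965726e-04,  9.83858468e-01,  1.78946937e-01, -1.43740067e-04]), 'force': array([ 0.1469406 ,  0.62958509, -0.10564065]), 'torque': array([ 0.02805142, -0.00180863, -0.03631565]), 'finger_force': 0.0, 'finger_gap': 0.08537317250641012}
scene {'camera_matrix': array([[425.30401705,   0.        , 263.46872989],
       [  0.        , 425.30401705, 187.56063459],
       [  0.        ,   0.        ,   1.        ]]), 'rvec': array([ 1.33773577, -2.28223898,  0.87845891]), 'tvec': array([0.26767661, 0.30330395, 0.67798783])}
side {'camera_matrix': array([[447.25518821,   0.        , 255.29988189],
       [  0.        , 447.25518821, 186.72394461],
       [  0.        ,   0.        ,   1.        ]]), 'rvec': array([ 1.99927803, -0.21939743,  0.12597265]), 'tvec': array([-0.42359517,  0.11556399,  1.02029082])}
```

View pics/scene0.png

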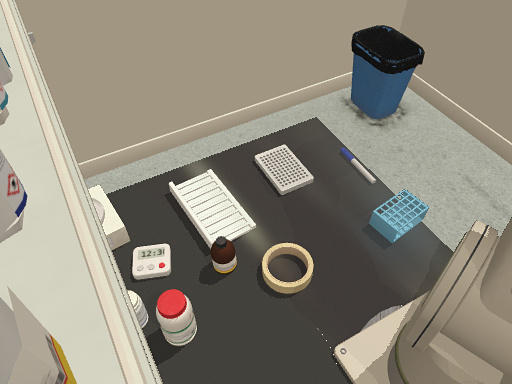

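View pics/side0.png

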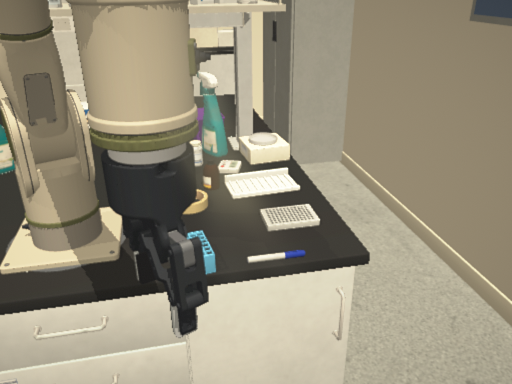

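Scene picture: the plate spans about (255–313, 145–192), the board (170–255, 170–245), the bottle is at (223,255), the marker at (357,165) and the timer at (152,262). The side view shows the plate at (290,217) and the board at (262,183).

```bash
cat > h.py <<'E'
import numpy as np, cv2
from plant import manip, eyes
def cam(n):
    c=eyes.calibration(n); R=cv2.Rodrigues(c["rvec"])[0]; return c["camera_matrix"],R,np.array(c["tvec"]).ravel()
def ray(n,uv):
    K,R,t=cam(n); uv=np.atleast_2d(np.asarray(uv,float))
    d=np.c_[uv,np.ones(len(uv))]@np.linalg.inv(K).T
    return -R.T@t, d@R
def onplane(n,uv,z):
    o,d=ray(n,uv); return o+d*((z-o[2])/d[:,2])[:,None]
def tri(n1,a,n2,b):
    o1,d1=ray(n1,a);o2,d2=ray(n2,b);out=[]
    for x,y in zip(d1,d2):
        s=np.linalg.lstsq(np.c_[x,-y],o2-o1,rcond=None)[0]; out.append(((o1+s[0]*x)+(o2+s[1]*y))/2)
    return np.array(out)
def blob(p,seed,thr=110):
    g=p.min(2) ; m=(g>thr).astype(np.uint8); m=cv2.morphologyEx(m,cv2.MORPH_CLOSE,np.ones((5,5)))
    n,l,s,c=cv2.connectedComponentsWithStats(m)
    ys,xs=np.nonzero(l); k=np.argmin((xs-seed[0])**2+(ys-seed[1])**2)
    return (l==l[ys[k],xs[k]]).astype(np.uint8)
def world(n,d,m):
    ys,xs=np.nonzero((m>0)&(d>0)); K,R,t=cam(n)
    c=np.c_[xs,ys,np.ones(len(xs))]@np.linalg.inv(K).T*d[ys,xs][:,None]
    return (c-t)@R
E
python3 - <<'E'
from h import *
for n,pl,bo in (("scene",(284,168),(210,208)),("side",(290,217),(262,183))):
    f=np.load(f"pics/{n}0.npz"); p,d=f["p"],f["d"]
    for nm,s in (("plate",pl),("board",bo)):
        m=blob(p,s); w=world(n,d,m); w0=w
        c=max(cv2.findContours(m,0,2)[0],key=cv2.contourArea)
        q=cv2.approxPolyDP(cv2.convexHull(c),3,True)[:,0]
        print(n,nm,m.sum(),"z pct",np.percentile(w[:,2],[5,25,50,75,95]).round(4))
        print(q.tolist())
        print("plane14/15",onplane(n,q,.0145)[:,:2].round(4).tolist())
        zt=.0145; top=w[(abs(w[:,2]-zt)<.006)]
        r=cv2.minAreaRect(top[:,:2].astype(np.float32)); print("rect top",r)
f=np.load("pics/scene0.npz");d=f["d"];p=f["p"]
for nm,(x,y) in dict(cap=(222,242),bottle=(223,258),marker=(357,165),timer=(152,262)).items():
    m=np.zeros(d.shape,np.uint8);m[y-2:y+3,x-2:x+3]=1;print(nm,world("scene",d,m).mean(0).round(3))
E
```

```text
scene plate 1694 z pct [0.0055 0.0123 0.0133 0.0143 0.0155]
[[284, 144], [313, 177], [311, 182], [281, 194], [256, 162], [255, 155]]
plane14/15 [[0.571, -0.0714], [0.4467, -0.0716], [0.4363, -0.0592], [0.4383, 0.0168], [0.5498, 0.0169], [0.5713, 0.0078]]
rect top ((0.5089684724807739, -0.031478602439165115), (0.08772054314613342, 0.12981058657169342), 89.68407440185547)
scene board 3523 z pct [0.0084 0.0102 0.0121 0.0146 0.029 ]
[[209, 169], [255, 223], [247, 232], [210, 248], [169, 186], [171, 181]]
plane14/15 [[0.5815, 0.1208], [0.3972, 0.103], [0.3853, 0.1277], [0.3865, 0.2079], [0.5765, 0.2185], [0.5883, 0.2093]]
rect top ((0.4839822053909302, 0.16145940124988556), (0.19037450850009918, 0.10492829233407974), 4.123284816741943)
side plate 1197 z pct [0.002  0.0126 0.0141 0.0148 0.0159]
[[319, 223], [268, 230], [260, 209], [309, 204]]
plane14/15 [[0.5655, -0.0904], [0.4426, -0.0944], [0.4472, 0.0086], [0.5734, 0.0065]]
rect top ((0.5097596049308777, -0.03209909796714783), (0.12842153012752533, 0.09028593450784683), 0.13326279819011688)
side board 1984 z pct [0.0013 0.0106 0.0134 0.0163 0.0281]
[[218, 165], [221, 160], [287, 167], [299, 189], [233, 198]]
plane14/15 [[0.3853, 0.3174], [0.4002, 0.3563], [0.5858, 0.2529], [0.575, 0.0967], [0.3924, 0.084]]
rect top ((0.4801323413848877, 0.23006552457809448), (0.19068242609500885, 0.2512083053588867), 4.501311779022217)
cap [0.344 0.198 0.081]
bottle [0.33  0.205 0.054]
marker [ 0.433 -0.185  0.009]
timer [0.41  0.316 0.016]
```

>>> servo_tool:
  commands:
    - [0, 0, 0.4, 0.25, 0.4, 0, 80]
    - [0, 0, 0.4, 0.25, 0.4, 0, 80]
    - [0, 0, 0.4, 0.25, 0.4, 0, 80]
    - [0, 0, 0.4, 0.25, 0.4, 0, 80]
    - [0, 0, 0.4, 0.25, 0.4, 0, 80]
    - [0, 0, 0.4, 0.25, 0.4, 0, 80]
    - [0, 0, 0.4, 0.25, 0.4, 0, 80]
    - [0, 0, 0.4, 0.25, 0.4, 0, 80]
    - [0, 0, 0.4, 0.25, 0.4, 0, 80]
    - [0, 0, 0.4, 0.25, 0.4, 0, 80]

```text
time: 1.35
position: [0.371, -0.3434, 0.2533]
tool_rot: [0.0, 0.862, 0.507, 0.0]
force: [0.7, 0.7, -0.4]
finger_gap: 0.0686
finger_force: 0.0
```

>>> servo_tool:
  commands:
    - [0, 0, 0.34, 0.25, 0.4, 0, 80]
    - [0, 0, 0.34, 0.25, 0.4, 0, 80]
    - [0, 0, 0.34, 0.25, 0.4, 0, 80]
    - [0, 0, 0.34, 0.25, 0.4, 0, 80]
    - [0, 0, 0.34, 0.25, 0.4, -0.2, 80]
    - [0, 0, 0.34, 0.25, 0.4, -0.4, 80]
    - [0, 0, 0.34, 0.25, 0.4, -0.4, 80]
    - [0, 0, 0.34, 0.25, 0.4, -0.4, 80]
    - [0, 0, 0.34, 0.15, 0.4, -0.4, 80]
    - [0, 0, 0.34, 0, 0.4, -0.4, 80]

```text
time: 2.6
position: [0.4995, -0.1028, 0.1197]
tool_rot: [-0.0, 0.676, 0.737, 0.0]
force: [-0.3, 0.2, 0.1]
finger_gap: 0.0684
finger_force: 0.0
```

>>> servo_tool:
  commands:
    - [0, 0, 0, 0.2, 0, -0.4, 80]
    - [0, 0, 0, 0, 0, -0.4, 80]
    - [0, 0, 0, 0, 0, -0.4, 80]
    - [0, 0, 0, 0, 0, 0, 80]
    - [0, 0, 0, 0, 0, 0, 80]

```text
time: 3.22
position: [0.5115, -0.1044, 0.0498]
tool_rot: [0.0, 0.678, 0.735, 0.0]
force: [0.7, 0.2, 0.2]
finger_gap: 0.0681
finger_force: 0.0
```

```bash
python3 - <<'E'
from h import *
print(manip.observe()["position"],manip.tips_ahead)
p,d=eyes.get_image("side"); p2,d2=eyes.get_image("scene")
a=cv2.resize(p[140:260,190:350],(800,600),interpolation=2)
b=cv2.resize(p2[120:270,160:360],(800,600),interpolation=2)
cv2.imwrite("pics/a1.png",np.vstack([cv2.resize(a,(400,300)),cv2.resize(b,(400,300))])[:,:,::-1])
E
```

```text
[ 0.51151442 -0.1044223   0.04981584] 0.022
```

View pics/a1.png

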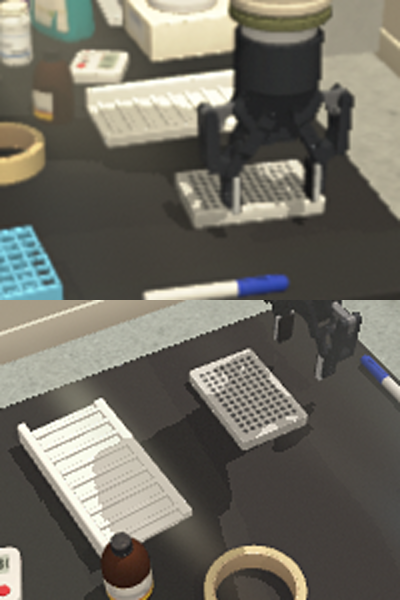

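The pictures show both fingertips standing behind the plate's near long side, clear of the marker. I'll lower to find the bench.

>>> servo_tool:
  commands:
    - [0, 0, 0, 0, 0, -0.15, 80]
    - [0, 0, 0, 0, 0, -0.15, 80]
    - [0, 0, 0, 0, 0, -0.05, 80]
    - [0, 0, 0, 0, 0, 0, 80]

```text
time: 3.82
position: [0.5108, -0.1049, 0.028]
tool_rot: [-0.0, 0.678, 0.735, -0.0]
force: [-0.4, 0.1, 0.7]
finger_gap: 0.068
finger_force: 0.0
```

>>> servo_tool:
  commands:
    - [0, 0, 0, 0, 0, -0.03, 80]
    - [0, 0, 0, 0, 0, -0.03, 80]
    - [0, 0, 0, 0, 0, 0, 80]

```text
time: 4.2
position: [0.511, -0.105, 0.0247]
tool_rot: [-0.0, 0.678, 0.735, 0.0]
force: [-0.2, 0.1, 0.4]
finger_gap: 0.0682
finger_force: 0.0
```

>>> servo_tool:
  commands:
    - [0, 0, 0, 0, 0, -0.04, 80]
    - [0, 0, 0, 0, 0, 0, 80]

```text
time: 4.45
position: [0.5109, -0.105, 0.0221]
tool_rot: [-0.0, 0.678, 0.735, -0.0]
force: [0.2, 0.4, 0.4]
finger_gap: 0.0685
finger_force: 0.0
```

>>> servo_tool:
  commands:
    - [0, 0, 0, 0, 0, -0.04, 80]
    - [0, 0, 0, 0, 0, 0, 80]

```text
time: 4.7
position: [0.5109, -0.105, 0.0197]
tool_rot: [-0.0, 0.678, 0.735, -0.0]
force: [0.8, 0.2, 0.1]
finger_gap: 0.0684
finger_force: 0.0
```

>>> servo_tool:
  commands:
    - [0, 0, 0, 0, 0, -0.04, 80]
    - [0, 0, 0, 0, 0, 0, 80]

```text
time: 4.95
position: [0.511, -0.105, 0.0173]
tool_rot: [-0.0, 0.678, 0.735, -0.0]
force: [-0.6, -0.2, 0.6]
finger_gap: 0.068
finger_force: 0.0
```

>>> servo_tool:
  commands:
    - [0, 0, 0, 0, 0, -0.04, 80]
    - [0, 0, 0, 0, 0, 0, 80]

```text
time: 5.2
position: [0.5111, -0.105, 0.015]
tool_rot: [-0.0, 0.678, 0.735, 0.0]
force: [-0.3, 0.7, 0.0]
finger_gap: 0.0682
finger_force: 0.0
```

>>> servo_tool:
  commands:
    - [0, 0, 0, 0, 0, -0.03, 80]
    - [0, 0, 0, 0, 0, 0, 80]

```text
time: 5.45
position: [0.5112, -0.105, 0.0148]
tool_rot: [0.0, 0.678, 0.735, -0.0]
force: [-9.0, 0.9, 22.6]
finger_gap: 0.0684
finger_force: 11.2
```

>>> servo_tool:
  commands:
    - [0, 0, 0, 0, 0, 0.08, 80]
    - [0, 0, 0, -0.01, 0.15, 0, 80]
    - [0, 0, 0, -0.01, 0.15, 0, 80]
    - [0, 0, 0, -0.01, 0.15, 0, 80]
    - [0, 0, 0, -0.01, 0.17, 0, 80]
    - [0, 0, 0, -0.01, 0.17, 0, 80]
    - [0, 0, 0, -0.015, 0.2, 0, 80]
    - [0, 0, 0, -0.015, 0.2, 0, 80]
    - [0, 0, 0, -0.015, 0.2, 0, 80]
    - [0, 0, 0, -0.015, 0.2, 0, 80]

```text
time: 6.7
position: [0.5044, -0.0087, 0.0182]
tool_rot: [0.0, 0.678, 0.735, 0.0]
force: [0.4, -1.0, -0.1]
finger_gap: 0.0682
finger_force: 0.1
```

>>> servo_tool:
  commands:
    - [0, 0, 0, -0.01, 0.12, 0, 80]
    - [0, 0, 0, 0, 0.06, 0, 80]
    - [0, 0, 0, 0, 0, 0, 80]

```text
time: 7.08
position: [0.5039, 0.0013, 0.0181]
tool_rot: [0.0, 0.678, 0.735, 0.0]
force: [0.1, -0.1, -0.1]
finger_gap: 0.0685
finger_force: 0.0
```

```bash
cat > look.py <<'E'
from h import *
import sys
s=manip.observe(); print(s["position"].round(4),s["force"].round(1),s["time"])
p,d=eyes.get_image("side"); p2,d2=eyes.get_image("scene")
np.savez("pics/last.npz",p=p,d=d,p2=p2,d2=d2)
a=cv2.resize(p[140:240,200:350],(600,400),interpolation=2); b=cv2.resize(p2[150:250,150:350],(600,300),interpolation=2)
cv2.imwrite(sys.argv[1],cv2.resize(np.vstack([a,b]),(500,583))[:,:,::-1])
E
python3 look.py pics/b1.png
```

```text
[0.5039 0.0013 0.0181] [ 0.1 -0.1 -0.1] 7.075
```

View pics/b1.png

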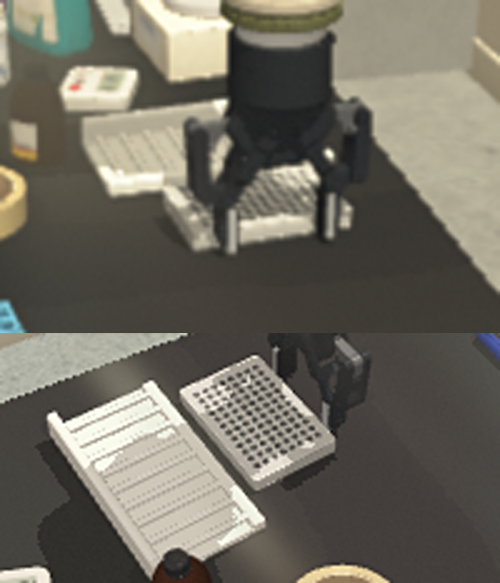

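The plate is square behind the fingers, about 12 mm short of the board's front face. Next comes a slow push until contact.

>>> servo_tool:
  commands:
    - [0, 0, 0, -0.005, 0.06, 0, 80]
    - [0, 0, 0, -0.005, 0.06, 0, 80]
    - [0, 0, 0, 0, 0.04, 0, 80]
    - [0, 0, 0, 0, 0, 0, 80]

```text
time: 7.68
position: [0.5033, 0.0111, 0.0182]
tool_rot: [0.0, 0.678, 0.735, 0.0]
force: [0.4, 0.2, 0.3]
finger_gap: 0.0684
finger_force: 0.0
```

>>> servo_tool:
  commands:
    - [0, 0, 0, 0, 0.03, 0, 80]
    - [0, 0, 0, 0, 0.02, 0, 80]
    - [0, 0, 0, 0, 0, 0, 80]

```text
time: 8.05
position: [0.5033, 0.014, 0.0181]
tool_rot: [0.0, 0.678, 0.735, 0.0]
force: [0.0, -0.1, 0.0]
finger_gap: 0.0684
finger_force: 0.0
```

>>> servo_tool:
  commands:
    - [0, 0, 0, 0, 0.025, 0, 80]
    - [0, 0, 0, 0, 0, 0, 80]

```text
time: 8.3
position: [0.5032, 0.015, 0.0181]
tool_rot: [0.0, 0.678, 0.735, -0.0]
force: [-1.2, -2.6, 0.6]
finger_gap: 0.0681
finger_force: 1.0
```

>>> servo_tool:
  commands:
    - [0, 0, 0, 0, 0.015, 0, 80]
    - [0, 0, 0, 0, 0, 0, 80]

```text
time: 8.55
position: [0.5032, 0.0151, 0.0181]
tool_rot: [0.0, 0.678, 0.735, -0.001]
force: [-1.4, -5.9, 1.3]
finger_gap: 0.0685
finger_force: 2.6
```

```bash
python3 - <<'E'
import numpy as np
# tip path: contact point h0 above the bottom corner, pivot = bottom corner at the board; units of 60 mm
h=3.5
for r,c in ((85,0),):
  prev=None
  for th in range(0,91,5):
    t=np.radians(th); y=-r*np.cos(t)+h*np.sin(t); z=r*np.sin(t)+h*np.cos(t)
    if prev: print(th,((np.array([y,z])-prev)/60).round(3),(round(y+r,1),round(z-h,1)))
    prev=(y,z)
E
```

```text
5 [0.01  0.123] (np.float64(0.6), np.float64(7.4))
10 [0.021 0.122] (np.float64(1.9), np.float64(14.7))
15 [0.032 0.12 ] (np.float64(3.8), np.float64(21.9))
20 [0.042 0.116] (np.float64(6.3), np.float64(28.9))
25 [0.052 0.112] (np.float64(9.4), np.float64(35.6))
30 [0.062 0.107] (np.float64(13.1), np.float64(42.0))
35 [0.071 0.101] (np.float64(17.4), np.float64(48.1))
40 [0.079 0.095] (np.float64(22.1), np.float64(53.8))
45 [0.087 0.088] (np.float64(27.4), np.float64(59.1))
50 [0.095 0.08 ] (np.float64(33.0), np.float64(63.9))
55 [0.101 0.071] (np.float64(39.1), np.float64(68.1))
60 [0.107 0.062] (np.float64(45.5), np.float64(71.9))
65 [0.112 0.053] (np.float64(52.2), np.float64(75.0))
70 [0.116 0.043] (np.float64(59.2), np.float64(77.6))
75 [0.119 0.032] (np.float64(66.4), np.float64(79.5))
80 [0.122 0.022] (np.float64(73.7), np.float64(80.8))
85 [0.123 0.011] (np.float64(81.1), np.float64(81.5))
90 [0.124 0.   ] (np.float64(88.5), np.float64(81.5))
```

>>> servo_tool:
  commands:
    - [0, 0, 0, 0, 0.005, 0.06, 80]
    - [0, 0, 0, 0, 0.008, 0.06, 80]
    - [0, 0, 0, 0, 0.01, 0.06, 80]
    - [0, 0, 0, 0, 0.011, 0.06, 80]

```text
time: 9.05
position: [0.503, 0.0156, 0.0324]
tool_rot: [0.001, 0.679, 0.734, -0.001]
force: [-0.0, -11.0, 0.1]
finger_gap: 0.0687
finger_force: 5.5
```

>>> servo_tool:
  commands:
    - [0, 0, 0, 0, 0.014, 0.06, 80]
    - [0, 0, 0, 0, 0.017, 0.06, 80]
    - [0, 0, 0, 0, 0.019, 0.058, 80]
    - [0, 0, 0, 0, 0.022, 0.058, 80]

```text
time: 9.55
position: [0.5029, 0.0183, 0.0466]
tool_rot: [0.001, 0.679, 0.734, -0.002]
force: [-2.8, -16.8, 3.9]
finger_gap: 0.0683
finger_force: 8.6
```

```bash
python3 look.py pics/c1.png
```

```text
[0.5029 0.0183 0.0466] [ -2.8 -16.8   3.9] 9.55
```

View pics/c1.png

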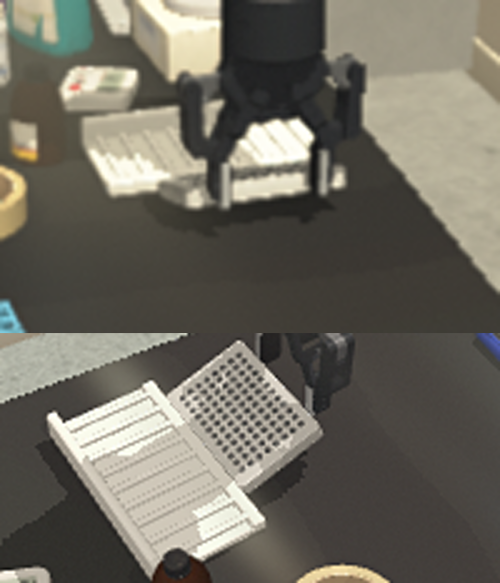

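The plate is tilted about 20° with its far side on the board's front edge. Its side also wedges against the face, so the arc needs less forward motion; I'll ease the pressure.

>>> servo_tool:
  commands:
    - [0, 0, 0, 0, 0.005, 0.056, 80]
    - [0, 0, 0, 0, 0.01, 0.056, 80]
    - [0, 0, 0, 0, 0.015, 0.054, 80]
    - [0, 0, 0, 0, 0.02, 0.053, 80]

```text
time: 10.15
position: [0.503, 0.0234, 0.0599]
tool_rot: [0.001, 0.679, 0.734, -0.001]
force: [-1.8, -7.7, 3.2]
finger_gap: 0.0684
finger_force: 4.6
```

>>> servo_tool:
  commands:
    - [0, 0, 0, 0, 0.05, 0.052, 80]
    - [0, 0, 0, 0, 0.05, 0.051, 80]
    - [0, 0, 0, 0, 0.055, 0.05, 80]
    - [0, 0, 0, 0, 0.06, 0.048, 80]

```text
time: 10.65
position: [0.5032, 0.0323, 0.0725]
tool_rot: [0.002, 0.68, 0.733, -0.003]
force: [-6.4, -24.6, 17.8]
finger_gap: 0.0683
finger_force: 15.4
```

>>> servo_tool:
  commands:
    - [0, 0, 0, 0, -0.01, 0.046, 80]
    - [0, 0, 0, 0, 0.02, 0.044, 80]
    - [0, 0, 0, 0, 0.045, 0.042, 80]
    - [0, 0, 0, 0, 0.045, 0.04, 80]

```text
time: 11.15
position: [0.5033, 0.042, 0.0828]
tool_rot: [0.001, 0.679, 0.734, -0.001]
force: [-3.7, -11.0, 9.9]
finger_gap: 0.0683
finger_force: 7.1
```

>>> servo_tool:
  commands:
    - [0, 0, 0, 0, 0.04, 0.038, 80]
    - [0, 0, 0, 0, 0.045, 0.036, 80]

```text
time: 11.4
position: [0.5033, 0.0478, 0.0872]
tool_rot: [0.001, 0.679, 0.734, -0.001]
force: [-3.7, -8.2, 8.5]
finger_gap: 0.0683
finger_force: 5.6
```

```bash
python3 look.py pics/d1.png
```

```text
[0.5033 0.0478 0.0872] [-3.7 -8.2  8.5] 11.4
```

View pics/d1.png

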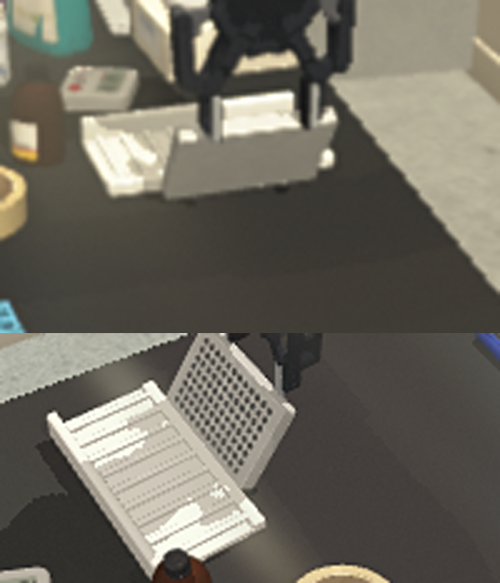

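The plate is up at about 55°, held by both fingertips.

>>> servo_tool:
  commands:
    - [0, 0, 0, 0, 0.048, 0.032, 80]
    - [0, 0, 0, 0, 0.05, 0.029, 80]
    - [0, 0, 0, 0, 0.051, 0.026, 80]

```text
time: 11.88
position: [0.5034, 0.0574, 0.0926]
tool_rot: [0.001, 0.678, 0.735, -0.001]
force: [-4.5, -5.9, 11.0]
finger_gap: 0.0682
finger_force: 5.7
```

>>> servo_tool:
  commands:
    - [0, 0, 0, 0, 0.052, 0.023, 80]
    - [0, 0, 0, 0, 0.053, 0.021, 80]
    - [0, 0, 0, 0, 0.054, 0.018, 80]

```text
time: 12.25
position: [0.5033, 0.0675, 0.0963]
tool_rot: [0.0, 0.678, 0.735, -0.0]
force: [-4.3, -3.4, 10.8]
finger_gap: 0.0683
finger_force: 5.8
```

>>> servo_tool:
  commands:
    - [0, 0, 0, 0, 0.055, 0.018, 80]
    - [0, 0, 0, 0, 0.055, 0.014, 80]
    - [0, 0, 0, 0, 0.055, 0.012, 80]
    - [0, 0, 0, 0, 0.055, 0.008, 80]

```text
time: 12.75
position: [0.5031, 0.0816, 0.0993]
tool_rot: [-0.0, 0.678, 0.735, -0.0]
force: [-3.7, -1.1, 7.4]
finger_gap: 0.0686
finger_force: 3.9
```

>>> servo_tool:
  commands:
    - [0, 0, 0, 0, 0.055, 0.006, 80]
    - [0, 0, 0, 0, 0.055, 0.003, 80]
    - [0, 0, 0, 0, 0, 0, 80]

```text
time: 13.12
position: [0.5031, 0.0887, 0.0997]
tool_rot: [-0.0, 0.678, 0.735, 0.0]
force: [-4.2, 0.6, 7.2]
finger_gap: 0.0683
finger_force: 3.5
```

```bash
python3 look.py pics/e1.png
```

```text
[0.5031 0.0887 0.0997] [-4.2  0.6  7.2] 13.125
```

View pics/e1.png

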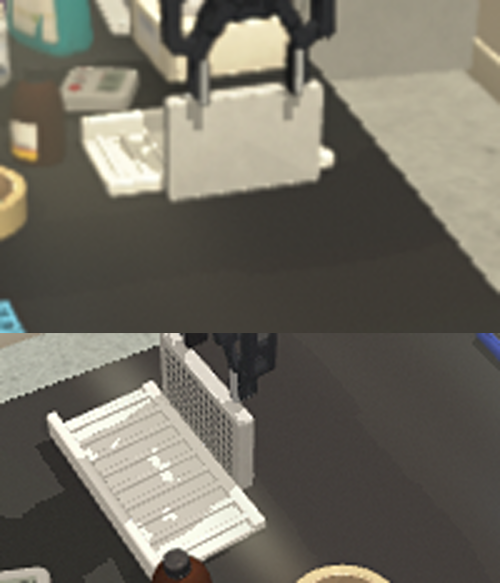

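The plate stands upright against the front face, with the fingertips on its top side. I'll lift off, step back, go lower and push on its upper half.

>>> servo_tool:
  commands:
    - [0, 0, 0, 0, 0.02, 0, 80]
    - [0, 0, 0, 0, 0, 0.1, 80]
    - [0, 0, 0, 0, -0.2, 0.05, 80]
    - [0, 0, 0, 0, -0.3, 0, 80]
    - [0, 0, 0, 0, 0, -0.2, 80]
    - [0, 0, 0, 0, 0, -0.25, 80]
    - [0, 0, 0, 0, 0, 0, 80]

```text
time: 14.1
position: [0.5021, 0.0596, 0.0795]
tool_rot: [-0.001, 0.678, 0.735, -0.001]
force: [0.5, 0.1, 0.6]
finger_gap: 0.0686
finger_force: 0.0
```

```bash
python3 - <<'E'
from h import *
p,d=eyes.get_image("side"); w=world("side",d,np.ones(d.shape))
m=(abs(w[:,0]-.49)<.08)&(w[:,1]>.05)&(w[:,1]<.125)&(w[:,2]>.02)&(w[:,2]<.09)
v=w[m]; 
for z in np.arange(.02,.09,.01):
    k=abs(v[:,2]-z)<.005; print(round(z,2),k.sum(),np.median(v[k,1]).round(4),np.percentile(v[k,0],[2,98]).round(3) if k.any() else 0)
print(manip.observe()["position"])
E
```

```text
0.02 76 0.0952 [0.439 0.563]
0.03 161 0.0961 [0.439 0.563]
0.04 161 0.0963 [0.439 0.562]
0.05 124 0.0964 [0.439 0.564]
0.06 123 0.0964 [0.439 0.542]
0.07 121 0.0952 [0.44  0.545]
0.08 175 0.0954 [0.44  0.558]
[0.50259279 0.05973444 0.08031492]
```

It stands upright (underside at y≈0.096 at all heights, x 0.439–0.563).

>>> servo_tool:
  commands:
    - [0, 0, 0, 0, 0.17, 0, 80]
    - [0, 0, 0, 0, 0.17, 0, 80]
    - [0, 0, 0, 0, 0.08, 0, 80]
    - [0, 0, 0, 0, 0.07, 0, 80]
    - [0, 0, 0, 0, 0.07, 0, 80]
    - [0, 0, 0, 0, 0.07, 0, 80]
    - [0, 0, 0, 0, 0.07, 0, 80]

```text
time: 15.02
position: [0.5033, 0.1012, 0.0813]
tool_rot: [0.0, 0.678, 0.735, 0.0]
force: [0.3, 0.4, 0.0]
finger_gap: 0.0685
finger_force: 0.0
```

>>> servo_tool:
  commands:
    - [0, 0, 0, 0, 0.07, 0, 80]
    - [0, 0, 0, 0, 0.07, 0, 80]
    - [0, 0, 0, 0, 0.07, 0, 80]
    - [0, 0, 0, 0, 0, 0, 80]
    - [0, 0, 0, 0, 0, 0, 80]

```text
time: 15.65
position: [0.5033, 0.1135, 0.0812]
tool_rot: [0.0, 0.678, 0.735, -0.0]
force: [-0.2, 1.0, -0.2]
finger_gap: 0.0685
finger_force: 0.0
```

```bash
python3 look.py pics/f1.png
```

```text
[0.5033 0.1135 0.0812] [-0.2  1.  -0.2] 15.65
```

View pics/f1.png

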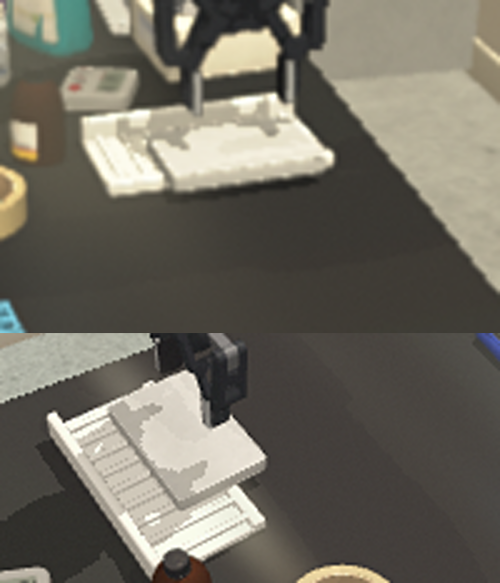

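The plate has fallen wells down onto the ribs, overhanging the front by about 20–25 mm. I'll step back, lower to its side's height and push it back.

>>> servo_tool:
  commands:
    - [0, 0, 0, 0, -0.35, 0, 80]
    - [0, 0, 0, 0, -0.35, 0, 80]
    - [0, 0, 0, 0, -0.36, 0, 80]
    - [0, 0, 0, 0, 0, -0.25, 80]
    - [0, 0, 0, 0, 0, -0.25, 80]
    - [0, 0, 0, 0, 0, -0.24, 80]
    - [0, 0, 0, 0, 0, 0, 80]

```text
time: 16.62
position: [0.5022, 0.0507, 0.0353]
tool_rot: [-0.001, 0.678, 0.735, -0.001]
force: [0.6, 0.0, -0.1]
finger_gap: 0.0684
finger_force: 0.0
```

```bash
cat > top.py <<'E'
from h import *
# board axes from yaw 4.5 deg, plate underside now on top at ~29 mm
p,d=eyes.get_image("scene"); w=world("scene",d,np.ones(d.shape))
m=(abs(w[:,0]-.49)<.12)&(w[:,1]>.06)&(w[:,1]<.205)&(abs(w[:,2]-.029)<.004)
v=w[m]; r=cv2.minAreaRect(v[:,:2].astype(np.float32)); print(len(v),np.median(v[:,2]),r)
s=(abs(w[:,0]-.49)<.1)&(w[:,1]>.19)&(w[:,1]<.24)&(w[:,2]>.022)&(w[:,2]<.036); q=w[s]
print("stop fit",np.polyfit(q[:,0],q[:,1],1), len(q))
s=manip.observe(); print(s["position"],s["force"])
E
python3 top.py
```

```text
1933 0.02845466091585747 ((0.4765115976333618, 0.13292047381401062), (0.17913000285625458, 0.14414066076278687), 0.04802592843770981)
stop fit [0.07385447 0.17354007] 381
[0.50277211 0.05066209 0.0361695 ] [0.54454211 0.3641106  0.35706896]
```

>>> servo_tool:
  commands:
    - [0, 0, 0, 0, 0.15, 0, 80]
    - [0, 0, 0, -0.01, 0.12, 0, 80]
    - [0, 0, 0, -0.01, 0.1, 0, 80]
    - [0, 0, 0, -0.01, 0.1, 0, 80]
    - [0, 0, 0, -0.01, 0.1, 0, 80]
    - [0, 0, 0, -0.01, 0.1, 0, 80]
    - [0, 0, 0, 0, 0.08, 0, 80]
    - [0, 0, 0, 0, 0, 0, 80]

```text
time: 17.68
position: [0.5002, 0.0956, 0.0368]
tool_rot: [-0.0, 0.678, 0.735, 0.0]
force: [-0.2, 0.8, 0.2]
finger_gap: 0.0684
finger_force: 0.0
```

>>> servo_tool:
  commands:
    - [0, 0, 0, 0, 0.05, 0, 80]
    - [0, 0, 0, 0, 0.05, 0, 80]
    - [0, 0, 0, 0, 0.04, 0, 80]
    - [0, 0, 0, 0, 0, 0, 80]

```text
time: 18.18
position: [0.5003, 0.1037, 0.0369]
tool_rot: [-0.0, 0.678, 0.735, 0.0]
force: [0.0, -0.3, -0.5]
finger_gap: 0.0686
finger_force: 0.0
```

>>> servo_tool:
  commands:
    - [0, 0, 0, 0, 0.04, 0, 80]
    - [0, 0, 0, 0, 0.03, 0, 80]
    - [0, 0, 0, 0, 0, 0, 80]

```text
time: 18.55
position: [0.5002, 0.1079, 0.0369]
tool_rot: [-0.0, 0.678, 0.735, 0.0]
force: [0.2, -1.6, -0.2]
finger_gap: 0.0679
finger_force: 0.0
```

>>> servo_tool:
  commands:
    - [0, 0, 0, 0, 0.025, 0, 80]
    - [0, 0, 0, 0, 0, 0, 80]

```text
time: 18.8
position: [0.5002, 0.109, 0.0368]
tool_rot: [0.0, 0.678, 0.735, -0.0]
force: [-0.9, -0.3, 0.1]
finger_gap: 0.0686
finger_force: 0.5
```

>>> servo_tool:
  commands:
    - [0, 0, 0, 0, 0.02, 0, 80]
    - [0, 0, 0, 0, 0, 0, 80]

```text
time: 19.05
position: [0.5002, 0.1092, 0.0368]
tool_rot: [0.0, 0.678, 0.735, -0.001]
force: [-1.3, -5.9, 2.4]
finger_gap: 0.068
finger_force: 2.5
```

>>> servo_tool:
  commands:
    - [0, 0, 0, 0, 0.015, 0, 80]
    - [0, 0, 0, 0, 0, 0, 80]

```text
time: 19.3
position: [0.5001, 0.1093, 0.0368]
tool_rot: [0.001, 0.679, 0.734, -0.001]
force: [-1.5, -6.9, 3.4]
finger_gap: 0.0685
finger_force: 3.9
```

>>> servo_tool:
  commands:
    - [0, 0, 0, 0, -0.05, 0, 80]
    - [0, 0, 0, 0, -0.25, 0, 80]
    - [0, 0, 0, 0, -0.5, 0, 80]
    - [0, 0, 0, 0, -0.5, 0.3, 80]
    - [0, 0, 0, 0, -0.5, 0.5, 80]
    - [0, 0, 0, 0, 0, 0, 80]

```text
time: 20.05
position: [0.5016, 0.0001, 0.0867]
tool_rot: [0.002, 0.68, 0.733, 0.001]
force: [-0.3, 1.2, -0.3]
finger_gap: 0.0687
finger_force: 0.0
```

```bash
python3 look.py pics/g1.png; python3 - <<'E'
from h import *
f=np.load("pics/last.npz")
for n,k in (("scene","d2"),("side","d")):
    w=world(n,f[k],np.ones(f[k].shape)); 
    m=(abs(w[:,0]-.495)<.1)&(w[:,1]>.09)&(w[:,1]<.2)&(w[:,2]>.024)&(w[:,2]<.034);v=w[m]
    # front edge of plate as function of x
    xs=np.arange(.45,.55,.01); e=[v[abs(v[:,0]-x)<.005,1].min() for x in xs]; print(n,np.polyfit(xs-.5,e,1),np.percentile(v[:,0],[1,99]),np.percentile(v[:,2],[5,50,95]))
E
```

```text
[5.016e-01 1.000e-04 8.670e-02] [-0.3  1.2 -0.3] 20.05
scene [0.07411541 0.11957597] [0.43151345 0.55992156] [0.02638136 0.02847686 0.0304191 ]
side [0.03588661 0.12017344] [0.40111911 0.56204626] [0.02540982 0.02911434 0.03097754]
```

View pics/g1.png

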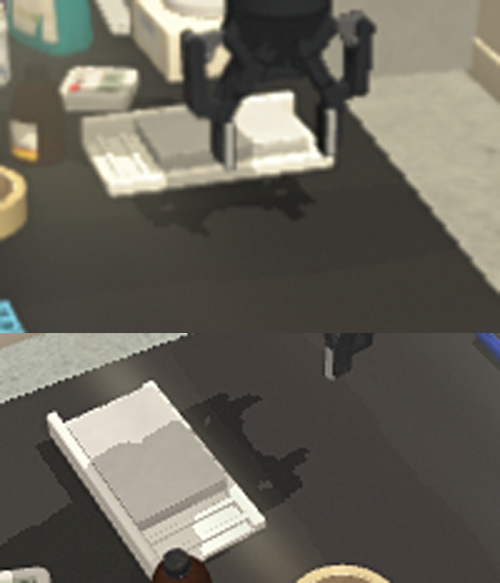

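The plate lies flat on the ribs against the stop. Its front side has slope 0.074, the same as the stop's, and it sits about 11 mm off-centre. The fingers are clear.

```bash
python3 -c "
from plant import ticket
print(ticket.close_job())"
```

```text
the job is handed in; nothing more can be done
None
```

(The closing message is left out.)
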